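Lay an angle bracket on its back

TASK

Tip the upright angle bracket over backwards, so that its back comes to rest squarely on the black rubber bar behind it, its heel still on the green mat and its foot up in the air with the drilled underside exposed for deburring. Do it with the fingertips only: do not pick the bracket up, and keep it under control past its balance point and all the way down so that it lands gently instead of dropping. Leave everything else on the bench where it is and finish with the hand clear.

Things in the scene. Friction and masses are not known exactly. Their poses are not given: they have to be found in the camera images.
- bracket: Loose L-shaped bracket of bare aluminium, 0.30 to 0.60 kg, 60 mm wide (y), standing on its foot. Origin: middle of the heel edge (bottom edge of its back, on the mat). z runs up the back; +x points backwards, away from the foot, to the rest bar. The upright plate fills x -10 to 0, z 0 to 140 mm; the foot x -75 to -10, z 0 to 20 mm; the inner corner is empty.
- bracket_top (a point): Middle of the top edge of the bracket's upright plate, 140 mm from the heel. Tipped backwards about its heel edge the bracket balances at about 0.51 rad (29 degrees); beyond that it falls backwards of itself while its foot swings up; on the bar it rests at about 1.30 rad.
- bracket_toe (a point): Middle of the foot's free end, 75 mm from the back and 10 mm above the underside of the foot. A finger standing in the inner corner, above the foot, can push the upright plate and then hold back the rising foot.
- rest: Rest bar fixed on the mat: aluminium base plate 44 (x) by 150 (y) by 12 mm, with a black round rubber bar along its y, 24 mm in diameter, 134 mm long, top 26 mm above the mat. Origin: centre of the underside, 89 to 101 mm behind the bracket's heel; +x points away from the bracket, within 0.08 rad of the bracket's x.
- mat: Fixed green non-slip mat under the bracket and the rest bar, 250 (x) by 160 (y) by 3 mm. Origin: centre of its underside, on the bench. High friction: the tipping bracket turns about its heel edge there and hardly slides.
- oil_bottle: Bystander: white oil bottle with red spout, standing, 45 mm in diameter, 165 mm tall. Origin: centre of its underside.
- v_block: Bystander: ground steel V-block, 45 x 44 x 34 mm. Origin: centre of its underside.
- paste_tin: Bystander: flat round tin with green lid, 66 mm in diameter, 24 mm tall. Origin: centre of its underside.
- pliers: Bystander: combination pliers with red and black handles, 166 mm long along their y, 51 mm wide, 14 mm tall. Origin: centre of the underside.
- hammer: Bystander: fitter's hammer with wooden handle, 260 mm long along its y, 24 mm tall. Origin: centre of its underside.
- magnet_dish: Bystander: round steel dish with nuts, 104 mm in diameter, 19 mm tall. Origin: centre of its underside.
Things that resemble listed ones, but are neither listed nor needed, are in the scene too. What is shaped like the bracket but orange is not meant.

How it is judged:
By the outcome, as a careful person would: the job done as asked, in the order asked, and still so for the second after the job is handed in, with the robot touching nothing.
It also fails if it takes over 45 s, if anything falls off the work surface, if the arm or the gripper's body presses on something with over 40 N, if the wrist force passes 120 N, or if a joint passes its speed limit or range.

ROBOT

A 6-joint arm with a two-finger parallel gripper is mounted at the origin on a cart in front of the work surface, level with it; the furniture and walls round the work are solid. World frame = base frame: x ahead of the robot, y to its left, z up, the work surface at z = 0. Lengths are in m, angles in rad, forces in N, time in s.
With the tool pointing down it reaches from about 0.35 to 0.875 m from the base axis. Payload 4.2 kg.
Tool frame: the origin (TCP) lies on the centre line of the jaws, within the pads' length; the fingertips stand 11 mm ahead of it and the grasp point (between the pads) lies 8 mm behind it (r.tip_reach is the distance from the TCP to the fingertips, in m); z points along the fingers, y is the line along which they close (so a half turn about z gives the same grasp; the last joint's range is limited). The gripper opens to 87 mm and grips with 3 to 60 N. Pads are 19 mm wide; open, the fingers measure 117 mm over their backs; the gripper's body (75 mm by 190 mm) begins 51 mm behind the grasp point.
Start: joints at [1.37, 0.385, 0.008, 0, -1.194, -0.259], TCP at [0.277, 0.56, 0.204] pointing down, gripper open.
Joint ranges: [-3.14, 3.14], [-1.21, 2.06], [-1.07, 1.41], [-3.16, 2.05], [-2.99, -0.16], [-3.1, 3.1]. Speed limits (rad/s): [2.79, 2.79, 3.14, 3.14, 3.14, 3.14].

INTERFACE

Orientations are given as a unit quaternion [x, y, z, w].
In Python, from rig import r gives the robot as it stands. The module is installed in compiled form; this text tells all that it offers.
- The arm moves only by the tool arm_command, never from a script. Its argument "rows" is a list of rows, each a list of 5 numbers: the shift along the tool's x, y, z in cm, then the turn about the tool's z in rad, then the finger opening in cm, from 0 to 8.7. A call has 1 to 10 rows; each row is the pose to reach, as a shift and turn from the pose commanded when the call began, along the tool's axes at that moment; what a row does not reach only later rows make up. A row lasts 1/8 s, in which the tool goes at most 62.5 mm and 10.7 degrees, less where a joint would pass 70% of its speed; a pose out of reach is approached as far as the arm can. A call with a gripper value outside its range is refused whole. The fingers move at their own pace and stop on an object; "grip_force" is the grip in N (left out, the last holds). Time passes only in rows, so rows that repeat a pose let the fingers close. It gives the time, the measured TCP pose, the force, the opening and the grip force at its end, in the units of the state.
- r.get_state(): the state, without advancing time (a new reading comes with each control period).
- r.grab_frame(name): name is "scene" or "top" or "wrist"; returns (picture, depth): 420x560x3 uint8, red, green, blue; 420x560 float32, m along the optical axis (not along the pixel's ray), 0 where there is no reading.
- r.camera_model(name): a dict with "camera_matrix" (3x3 intrinsics, pixels), "position" and "orientation" of the camera in the world. Camera axes: x right, y down, z forward; pixel columns grow to the right and rows downward; lengths in m; the calibration is good to about 2 mm. A picture is of the moment at which its call begins: read the wrist's pose just before it. camera_model takes no time and is no camera call; for the wrist camera it gives the pose at the moment of the call.
- r.job_done(): hands the job in; it is judged then, once.
Trained networks look in the newest picture that a camera, given by its name, has taken for a name from the list of things; names that differ only in an ending like _2 or _b are one class to them, and where a whole thing is asked for, a point or a joint stands for the part that bears it (a point fixed in the world has none). Each returns a list of dicts, best first, with "score" (0 to 1); they miss things now and then, are a little off and sometimes report something else, mostly with a low value. They report only what shows in the picture. A call takes as long as a camera call. They do not tell look-alikes from the thing itself.
- r.search_frame(camera, query): "uv" ([column, row] in pixels, amid what is visible of it).
- r.outline_of(camera, query): "region" (420x560 bool, what is visible of it) and "uv" ([column, row] in pixels, amid what is visible of it).
- r.spot_point(camera, query): "uv" ([column, row] in pixels: a listed point, or the origin of a listed thing).
The state is a dict: "clock": time; "joint_pos": joint angles; "qvel": joint speeds; "tau": joint torques, N m; "tcp_pos": TCP position; "eef_rot": TCP orientation; "ft_force": force on the tool from outside, world axes, zero at the start; "ft_torque": the same for the moment, N m; "grip_width": finger opening in m; "gripper_force": force on a finger pad.
Only numpy, scipy, OpenCV 4.12 (cv2) and the standard library are available. Lean on these libraries where they do the work, as an engineer would, in place of code of your own. Each camera call takes 0.05 s, during which the arm holds its last target. There are 200 camera calls.

## Working session

There is one attempt and no reset: what is moved stays moved. The work goes in short steps, Python scripts to look and compute and a tool call to move; the robot and the scene stay as the last step left them, time stands still between calls to the robot, and variables do not carry over. Pictures are saved under pics/ and viewed, at most 10 in all, crops included, and the job is handed in when it is done.

Besides the shell and the picture viewer there is one more tool, called as name(argument=value, ...), one argument or row to a line, values as JSON. arm_command: Moves the arm, as the interface text tells. Its arguments: {"type":"object","properties":{"rows":{"type":"array","items":{"type":"array","items":{"type":"number"}}},"grip_force":{"type":"number"}},"required":["rows"]}

```bash
mkdir -p pics
cat > h.py <<'E'
from rig import r
import numpy as np, cv2
from scipy.spatial.transform import Rotation as R
def grab(n):
    m=r.camera_model(n); p,d=r.grab_frame(n); return p,d,m
def world(d,m):
    K=np.array(m["camera_matrix"]);v,u=np.mgrid[:420,:560]
    c=np.stack([(u-K[0,2])/K[0,0]*d,(v-K[1,2])/K[1,1]*d,d],-1)
    q=np.array(m["orientation"]);
    Rm=R.from_quat(q).as_matrix() if q.size==4 else q
    return c@Rm.T+np.array(m["position"])
def save(f,p): cv2.imwrite(f,p[...,::-1])
E
python3 - <<'E'
from h import *
for n in("scene","top"):
    p,d,m=grab(n); W=world(d,m); save(f"pics/{n}0.png",p); print(n,m)
    np.save(n+"W.npy",W);np.save(n+"P.npy",p)
    for q in("bracket","rest","mat"):
        for o in r.outline_of(n,q)[:3]:
            g=o["region"]&(d>0); print(q,o["score"],o["uv"],np.median(W[g],0).round(3),W[g].min(0).round(3),W[g].max(0).round(3))
    for q in("bracket_top","bracket_toe"):
        for o in r.spot_point(n,q)[:3]: u,v=map(int,o["uv"]);print(q,o,W[v,u])
print(r.get_state(),r.tip_reach)
E
```

```text
scene {'camera_matrix': array([[469.5195424 ,   0.        , 290.84905268],
       [  0.        , 469.5195424 , 201.28768558],
       [  0.        ,   0.        ,   1.        ]]), 'position': array([-0.26309069, -1.11354307,  0.88956707]), 'orientation': array([ 0.82107259, -0.26324779,  0.15630407, -0.48177738])}
bracket 0.97 [247.2, 199.6] [0.473 0.193 0.067] [ 0.391 -0.006 -0.006] [0.633 0.455 0.144]
bracket 0.83 [252.8, 248.1] [ 0.365 -0.03   0.021] [ 0.311 -0.06  -0.   ] [0.411 0.044 0.144]
bracket 0.58 [286.7, 218.7] [0.549 0.028 0.026] [ 0.486 -0.     0.003] [0.578 0.084 0.146]
rest 0.52 [317.9, 220.2] [ 0.644 -0.013  0.016] [ 0.611 -0.08  -0.001] [0.701 0.078 0.032]
mat 0.56 [301.1, 225.0] [0.593 0.001 0.003] [ 0.459 -0.086 -0.005] [0.738 0.132 0.025]
bracket_top {'uv': [241.7, 176.4], 'score': 0.82} [0.61713618 0.4739057  0.00740372]
bracket_top {'uv': [293.2, 186.7], 'score': 0.81} [0.67853504 0.18062927 0.06448046]
bracket_top {'uv': [257.4, 215.6], 'score': 0.59} [ 0.38583462 -0.03189313  0.13950666]
bracket_toe {'uv': [273.9, 226.8], 'score': 0.94} [0.49221206 0.0408541  
[... 1560 characters left out ...]
.6, 'joint_pos': array([ 1.36959827e+00,  3.84660286e-01,  7.88587574e-03, -8.12629188e-06,
       -1.19396779e+00, -2.58604214e-01]), 'qvel': array([ 0.00045079,  0.00156338,  0.00087068, -0.00100956,  0.00076262,
       -0.00020537]), 'tau': array([ 3.48721551e-04, -3.90209305e+01,  1.87534136e+01,  4.22254398e+00,
        1.53593416e-02, -2.70914973e-05]), 'tcp_pos': array([0.27732064, 0.56008338, 0.20366732]), 'eef_rot': array([ 9.73688588e-01, -2.27882715e-01, -4.55322242e-06, -2.69431699e-05]), 'ft_force': array([ 1.08140213e-02,  4.40267554e-04, -5.58460688e-01]), 'ft_torque': array([-0.05451692, -0.0456982 , -0.03372835]), 'gripper_force': 0.0, 'grip_width': 0.0867998872878249} 0.011
```

Run:
```python
import numpy as np,cv2
p=np.load("sceneP.npy")[110:310,170:430]
p2=np.load("topP.npy")[120:320,180:400]
a=cv2.resize(p,None,fx=3,fy=3,interpolation=cv2.INTER_CUBIC);b=cv2.resize(p2,None,fx=3,fy=3,interpolation=cv2.INTER_CUBIC)
cv2.imwrite("pics/sc.png",a[...,::-1]);cv2.imwrite("pics/tc.png",b[...,::-1])
```

```text
(no output)
```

View pics/sc.png

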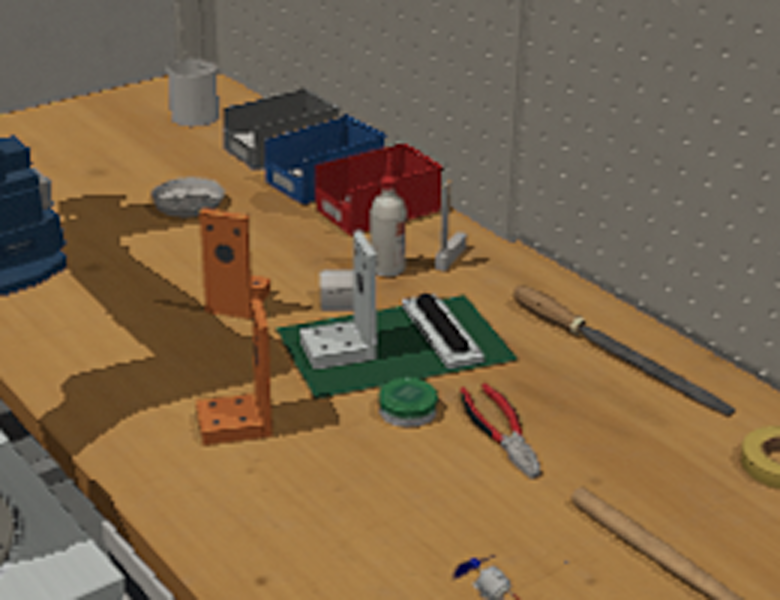

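View pics/tc.png

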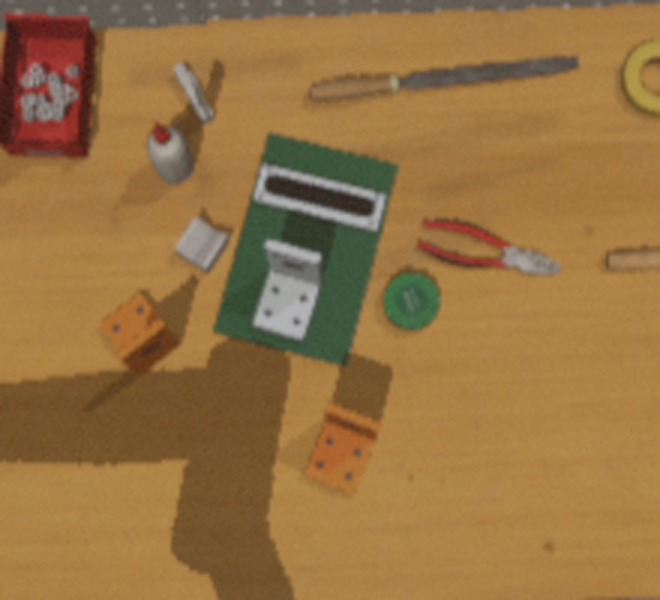

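The aluminium bracket on the green mat is the one meant, at scene px (287,218) and top px (273,217). The orange look-alikes at scene (253,248) and (247,200) are not. The black rest bar is at top px (287,187), and the crops confirm both. Next I fit the poses.

Run:
```python
from h import *
def rect(P):
    (c,s,a)=cv2.minAreaRect((P[:,:2]*1000).astype(np.float32)); return np.round(c,1),np.round(s,1),round(a,1),len(P)
for n in("top","scene"):
    W=np.load(n+"W.npy");p=np.load(n+"P.npy").astype(int)
    box=(W[...,0]>.46)&(W[...,0]<.63)&(W[...,1]>-.02)&(W[...,1]<.1)
    t=box&(W[...,2]>.125)&(W[...,2]<.155); f=box&(W[...,2]>.015)&(W[...,2]<.04)&(W[...,0]<.58)
    print(n,"top",rect(W[t]),W[t].mean(0).round(4),"foot",rect(W[f]),np.median(W[f],0).round(4))
    b=(W[...,0]>.6)&(W[...,0]<.72)&(abs(W[...,1])<.1)&(p.sum(-1)<150)&(W[...,2]>.012)&(W[...,2]<.05)
    print("bar",rect(W[b]),np.median(W[b],0).round(4))
    g=(p[...,1]>p[...,0]*1.5)&(p[...,1]>p[...,2]*1.2)&(W[...,0]>.44)&(W[...,0]<.76)&(W[...,1]>-.095)&(W[...,1]<.14)&(abs(W[...,2])<.012)
    print("mat",rect(W[g]),np.median(W[g],0))
    P=W[t|f]; # all bracket pts: yaw from front plate points
    pl=box&(W[...,2]>.035)&(W[...,2]<.125)
    Q=W[pl]; print("plate",len(Q),Q.mean(0).round(3), cv2.fitLine((Q[:,:2]).astype(np.float32),cv2.DIST_HUBER,0,.01,.01).ravel().round(3))
```

```text
top top (array([566.4,  31.2]), array([60.1, 11.5]), 71.9, 80) [0.565  0.0316 0.1408] foot (array([531.3,  42.9]), array([59.4, 66.9]), 71.9, 344) [0.5325 0.043  0.0236]
bar (array([656.4,   3.1]), array([118.9,  14.8]), 73.2, 136) [0.6562 0.0021 0.0281]
mat (array([591.8,   6.8]), array([132.9, 226.5]), 66.5, 32) [ 0.55999952 -0.00161882  0.00327321]
plate 95 [0.561 0.031 0.081] [0.317 0.948 0.562 0.032]
scene top (array([561.3,  34.7]), array([67.1, 11.4]), 69.2, 61) [0.5583 0.0294 0.1369] foot (array([529.4,  42.3]), array([70.6, 75.3]), 73.5, 241) [0.5297 0.0371 0.023 ]
bar (array([654.3,   6.7]), array([146.2,  26.2]), 69.5, 117) [ 0.6492 -0.0058  0.0267]
mat (array([598.5,  19.3]), array([167.2, 248.8]), 72.7, 875) [ 0.59222714 -0.00091999  0.00293203]
plate 176 [0.556 0.026 0.08 ] [0.28 0.96 0.56 0.04]
```

arm_command(
  rows=[
    [0,0,0,0,0],
    [0,0,0,0,0],
  ],
  grip_force=20,
)

```text
clock: 0.85
tcp_pos: [0.2773, 0.5601, 0.2037]
eef_rot: [0.974, -0.228, 0.0, -0.0]
ft_force: [-0.2, -0.4, 0.1]
grip_width: 0.0741
gripper_force: 0.0
```

arm_command(
  rows=[
    [4.6,3.5,0,0,0],
    [9.2,7,0,-0.05,0],
    [13.8,10.5,0,-0.1,0],
    [18.4,14,0,-0.142,0],
    [23,17.5,0,-0.142,0],
    [27.6,21,0,-0.142,0],
    [32.2,24.6,0,-0.142,0],
    [36.8,28.1,0,-0.142,0],
    [41.4,31.6,0,-0.142,0],
    [46,35.1,0,-0.142,0],
  ],
)

```text
clock: 2.1
tcp_pos: [0.5345, 0.0396, 0.204]
eef_rot: [0.987, -0.158, 0.0, -0.0]
ft_force: [0.8, 1.1, 0.4]
grip_width: 0.0005
gripper_force: 0.0
```

arm_command(
  rows=[
    [0,0,0,0,0],
    [0,0,0,0,0],
    [0,0,0,0,0],
  ],
)

```text
clock: 2.48
tcp_pos: [0.5334, 0.0424, 0.2038]
eef_rot: [0.988, -0.157, 0.0, -0.0]
ft_force: [-0.4, 0.1, -0.7]
grip_width: 0.0005
gripper_force: 0.0
```

Run:
```python
from h import *
s=r.get_state();print(s["clock"],s["tcp_pos"],s["eef_rot"],R.from_quat(s["eef_rot"]).as_matrix()[:,0],s["ft_force"],s["grip_width"])
p,d,m=grab("wrist");save("pics/w1.png",p);W=world(d,m)
ft=(W[...,2]>.015)&(W[...,2]<.032)&(W[...,0]>.46)&(W[...,0]<.6)&(abs(W[...,1]-.035)<.06)&(p.min(-1)>90)
t=(W[...,2]>.125)&(W[...,2]<.155)&(W[...,0]>.5)&(W[...,0]<.62)&(abs(W[...,1]-.035)<.06)
for g in(ft,t):
    if g.sum()>9:print(g.sum(),cv2.minAreaRect((W[g][:,:2]*1000).astype(np.float32)),np.median(W[g],0))
p,d,m=grab("scene");save("pics/s1.png",cv2.resize(p[130:280,190:390],None,fx=4,fy=4,interpolation=2))
```

```text
2.475 [0.53344412 0.04241333 0.20381776] [ 9.87537769e-01 -1.57382132e-01  8.08954978e-05 -1.14020046e-04] [ 9.50461716e-01 -3.10841618e-01  1.23885283e-04] [-0.35265979  0.06958483 -0.67078768] 0.0004855921930820798
2199 ((533.3084106445312, 42.01386260986328), (59.94308853149414, 75.42711639404297), 71.54170227050781) [0.51934653 0.0465619  0.02361795]
1509 ((564.1160888671875, 31.747854232788086), (59.4971809387207, 10.573568344116211), 71.23416900634766) [0.56500254 0.03135049 0.14331131]
```

View pics/w1.png

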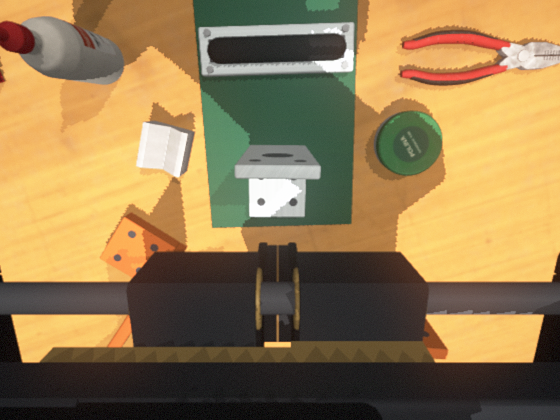

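View pics/s1.png

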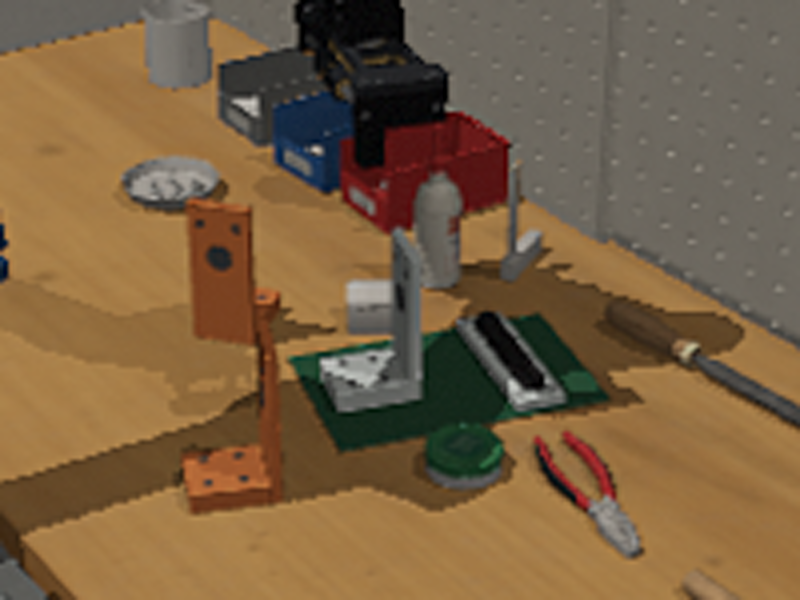

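Wrist picture: the hand is centred in front of the bracket (plate top at (278,165), bar at (278,48)). The bracket heel is at about (0.570, 0.030) with yaw −0.316. I'll descend in front of the plate, then push slowly at a height of 92 mm.

arm_command(
  rows=[
    [0,0,5,0,0],
    [0,0,9.8,0,0],
    [0,0,9.8,0,0],
    [1.2,0,9.8,0,0],
    [1.7,0,9.8,0,0],
    [2.0,0,9.8,0,0],
    [2.3,0,9.8,0,0],
    [2.6,0,9.8,0,0],
    [2.9,0,9.8,0,0],
    [3.2,0,9.8,0,0],
  ],
)

```text
clock: 3.82
tcp_pos: [0.5643, 0.0313, 0.1056]
eef_rot: [0.987, -0.158, -0.0, 0.0]
ft_force: [-0.8, 0.4, 0.2]
grip_width: 0.0
gripper_force: 0.3
```

arm_command(
  rows=[
    [0.3,0,0,0,0],
    [0.6,0,0,0,0],
    [0.9,0,0,0,0],
    [1.2,0,0,0,0],
    [1.5,0,0,0,0],
    [1.8,0,0,0,0],
    [2.1,0,0,0,0],
    [2.1,0,0,0,0],
  ],
)

```text
clock: 4.82
tcp_pos: [0.5844, 0.0248, 0.1057]
eef_rot: [0.987, -0.158, 0.0, -0.0]
ft_force: [-0.6, 0.4, 0.2]
grip_width: 0.0004
gripper_force: 0.2
```

```bash
cat > ang.py <<'E'
from h import *
H=np.array([.570,.030,.003]);bx=np.array([.9505,-.3108,0]);by=np.array([.3108,.9505,0])
def ang(n):
    p,d,m=grab(n);W=(world(d,m)-H)*1000
    X,Y,Z=W@bx,W@by,W[...,2]
    return p,X,Y,Z,d
def tcp():
    s=r.get_state();t=(s["tcp_pos"]-H)*1000
    print("t",s["clock"],"TCP X,Y,Z",(t@bx).round(1),(t@by).round(1),t[2].round(1),"tipZ",(t[2]-11).round(1),"F",np.round(s["ft_force"],1))
E
python3 - <<'E'
from ang import *
tcp()
for n in("wrist","scene","top"):
    p,X,Y,Z,d=ang(n); np.save(n+"X.npy",np.stack([X,Y,Z],-1)); save(f"pics/{n}2.png",p)
    g=(d>0)&(abs(Y)<28)&(X>-5)&(X<85)&(Z>90)&(Z<150)
    print(n,g.sum(),X[g].min().round(),X[g].max().round(),Z[g].max().round())
    g=(d>0)&(abs(Y)<32)&(X>-90)&(X<90)&(Z>8)&(Z<150)
    if n!="wrist": 
        for lo in range(8,150,12):
            k=g&(Z>=lo)&(Z<lo+12); 
            if k.any(): print(lo,k.sum(),np.percentile(X[k],[2,50,98]).round())
E
```

```text
t 4.825 TCP X,Y,Z 15.3 -0.5 102.7 tipZ 91.7 F [-0.6  0.4  0.2]
wrist 3801 15.0 41.0 150.0
scene 138 -1.0 38.0 147.0
8 90 [-49.  67.  80.]
20 180 [-75. -20.  88.]
32 115 [-72. -51.   4.]
44 30 [-29.   2.  10.]
56 27 [ 1.  6. 15.]
68 34 [ 5. 10. 19.]
80 28 [ 9. 13. 23.]
92 29 [13. 16. 25.]
104 26 [16. 20. 28.]
116 31 [ 3. 23. 33.]
128 49 [ 3. 27. 37.]
140 16 [ 2.  9. 21.]
top 2 8.0 9.0 150.0
8 19 [-54.  75.  84.]
20 188 [-69. -18.  23.]
32 212 [-68. -47.   5.]
44 33 [-64.   6.   9.]
56 10 [ 6. 10. 13.]
68 3 [10. 11. 12.]
80 1 [20. 20. 20.]
116 3 [27. 29. 36.]
128 2 [37. 38. 39.]
140 2 [8. 8. 9.]
```

View pics/wrist2.png

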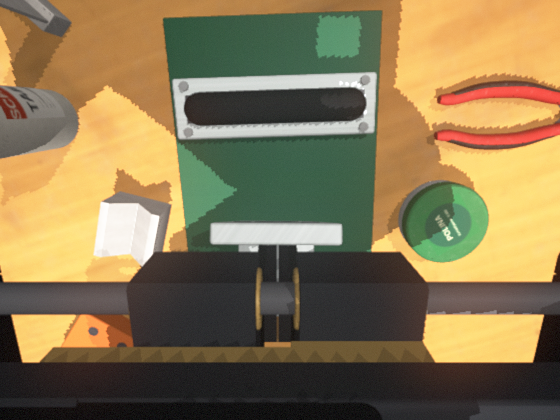

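```bash
cat >> ang.py <<'E'
def plane(X,Y,Z,g):
    P=np.stack([X[g],Y[g],Z[g]],1);
    for _ in range(3):
        c=P.mean(0);u,s,v=np.linalg.svd(P-c,full_matrices=False);e=abs((P-c)@v[2]);P=P[e<max(1.,2*e.std())]
    print("plane n",v[2].round(3),"c",c.round(1),len(P),"X",np.percentile(P[:,0],[2,98]).round(1),"Z",np.percentile(P[:,2],[2,98]).round(1),"deg",np.degrees(np.arctan2(abs(v[2][2]),abs(v[2][0]))).round(1),"rms",e.std().round(2))
E
python3 - <<'E'
from ang import *
A=np.load("wristX.npy");X,Y,Z=A[...,0],A[...,1],A[...,2]
for r0 in range(220,252,3): print(r0,A[r0,225].round(1),A[r0,325].round(1))
g=np.zeros((420,560),bool);g[228:242,216:336]=1;plane(X,Y,Z,g&(Z>110)&(Z<160))
A=np.load("sceneX.npy");X,Y,Z=A[...,0],A[...,1],A[...,2]
plane(X,Y,Z,(abs(Y)<40)&(Z>50)&(Z<132)&(X>-5)&(X<45))
for z in range(40,145,10):
    k=(abs(Y)<45)&(abs(Z-z)<5)&(X>-5)&(X<45); print(z,np.round(np.stack([X[k],Y[k]],1)[::6],0).tolist())
E
```

```text
220 [-0.9 43.3  0.8] [ -1.  -41.4   0.8]
223 [ 40.2  22.6 134.1] [ 40.2 -22.4 134.3]
226 [ 39.1  22.5 135.1] [ 38.8 -22.4 134.4]
229 [ 37.6  22.6 134.7] [ 37.5 -22.4 134.5]
232 [ 36.4  22.5 135.5] [ 36.2 -22.4 135. ]
235 [ 35.1  22.5 135.9] [ 34.9 -22.4 135.3]
238 [ 33.6  22.7 135.5] [ 33.8 -22.4 136.2]
241 [ 32.4  22.6 136.2] [ 32.5 -22.3 136.7]
244 [-22.9  44.2   0.2] [ 30.9 -22.5 136.2]
247 [-25.8  44.4  -0.1] [-25.5 -42.2   0.9]
250 [-28.2  44.4   0.7] [-28.8 -42.5  -0.3]
plane n [ 0.281 -0.002  0.96 ] c [3.530e+01 1.000e-01 1.357e+02] 1477 X [32.4 38.2] Z [134.4 137.1] deg 73.7 rms 0.26
plane n [-0.956 -0.03   0.292] c [13.8 -8.1 87.3] 103 X [ 1.6 27.4] Z [ 50.9 130.6] deg 17.0 rms 0.81
40 [[1.0, 27.0], [-0.0, 12.0], [-1.0, -15.0], [-2.0, -27.0]]
50 [[3.0, 23.0], [2.0, 6.0], [4.0, -9.0], [0.0, -21.0], [9.0, -29.0]]
60 [[8.0, 25.0], [4.0, 15.0], [2.0, -3.0], [2.0, -15.0], [4.0, -31.0]]
70 [[9.0, 29.0], [9.0, 5.0], [5.0, -16.0], [17.0, -26.0], [8.0, -29.0]]
80 [[14.0, 33.0], [10.0, 8.0], [12.0, -8.0], [19.0, -30.0], [11.0, -32.0]]
90 [[16.0, 28.0], [16.0, 6.0], [15.0, -17.0], [14.0, -33.0], [18.0, -33.0]]
100 [[21.0, 32.0], [17.0, -1.0], [17.0, -13.0], [17.0, -22.0], [23.0, -27.0]]
110 [[18.0, 12.0], [23.0, -5.0], [24.0, -25.0], [28.0, -32.0]]
120 [[8.0, -6.0], [23.0, -5.0], [30.0, -26.0], [27.0, -34.0]]
130 [[34.0, 18.0], [3.0, 0.0], [5.0, -6.0], [24.0, -11.0], [10.0, -11.0], [30.0, -25.0], [29.0, -28.0]]
140 [[4.0, 15.0], [28.0, 1.0], [14.0, -9.0], [7.0, -10.0], [28.0, -20.0]]
```

Run:
```python
from ang import *
A=np.load("wristX.npy")
for r0 in range(236,300,6): print(r0,[A[r0,c].round(0).tolist() for c in (252,256,260,266,272,284,290,294,300,306)])
p=cv2.imread("pics/scene2.png");q=cv2.imread("pics/s1.png")
a=cv2.resize(p[150:250,250:350],(600,600),interpolation=2)
cv2.imwrite("pics/c2.png",a)
```

```text
236 [[35.0, 10.0, 136.0], [35.0, 9.0, 136.0], [35.0, 7.0, 136.0], [35.0, 4.0, 136.0], [35.0, 1.0, 136.0], [34.0, -4.0, 135.0], [34.0, -7.0, 135.0], [35.0, -8.0, 136.0], [34.0, -11.0, 136.0], [35.0, -14.0, 136.0]]
242 [[32.0, 10.0, 136.0], [32.0, 9.0, 136.0], [32.0, 7.0, 137.0], [32.0, 4.0, 137.0], [32.0, 1.0, 137.0], [32.0, -4.0, 136.0], [32.0, -7.0, 136.0], [32.0, -8.0, 137.0], [32.0, -11.0, 138.0], [32.0, -14.0, 137.0]]
248 [[-16.0, 19.0, 26.0], [-16.0, 16.0, 25.0], [26.0, 7.0, 130.0], [26.0, 4.0, 130.0], [25.0, 2.0, 127.0], [25.0, -4.0, 126.0], [26.0, -7.0, 129.0], [27.0, -9.0, 130.0], [-16.0, -19.0, 27.0], [-16.0, -24.0, 27.0]]
254 [[53.0, 6.0, 199.0], [53.0, 5.0, 199.0], [27.0, 7.0, 138.0], [27.0, 4.0, 138.0], [26.0, 1.0, 135.0], [25.0, -4.0, 133.0], [27.0, -7.0, 139.0], [26.0, -9.0, 137.0], [53.0, -7.0, 200.0], [53.0, -8.0, 199.0]]
260 [[53.0, 5.0, 203.0], [53.0, 4.0, 204.0], [26.0, 7.0, 143.0], [26.0, 4.0, 143.0], [25.0, 1.0, 141.0], [25.0, -4.0, 140.0], [26.0, -6.0, 143.0], [27.0, -8.0, 144.0], [53.0, -7.0, 203.0], [53.0, -8.0, 203.0]]
266 [[53.0, 5.0, 207.0], [53.0, 4.0, 206
[... 519 characters left out ...]
158.0], [49.0, -5.0, 205.0], [54.0, -6.0, 214.0], [53.0, -7.0, 212.0]]
284 [[53.0, 5.0, 215.0], [51.0, 4.0, 211.0], [50.0, 3.0, 211.0], [48.0, 2.0, 207.0], [48.0, 0.0, 207.0], [48.0, -3.0, 207.0], [48.0, -4.0, 206.0], [48.0, -5.0, 206.0], [52.0, -6.0, 214.0], [53.0, -7.0, 215.0]]
290 [[52.0, 5.0, 216.0], [49.0, 4.0, 211.0], [49.0, 3.0, 211.0], [48.0, 2.0, 209.0], [48.0, 0.0, 209.0], [47.0, -3.0, 208.0], [48.0, -4.0, 209.0], [48.0, -5.0, 208.0], [51.0, -6.0, 214.0], [52.0, -7.0, 217.0]]
296 [[50.0, 5.0, 216.0], [48.0, 4.0, 213.0], [47.0, 3.0, 210.0], [46.0, 2.0, 209.0], [47.0, 0.0, 210.0], [46.0, -2.0, 209.0], [47.0, -4.0, 209.0], [46.0, -5.0, 209.0], [50.0, -6.0, 215.0], [50.0, -7.0, 216.0]]
```

View pics/c2.png

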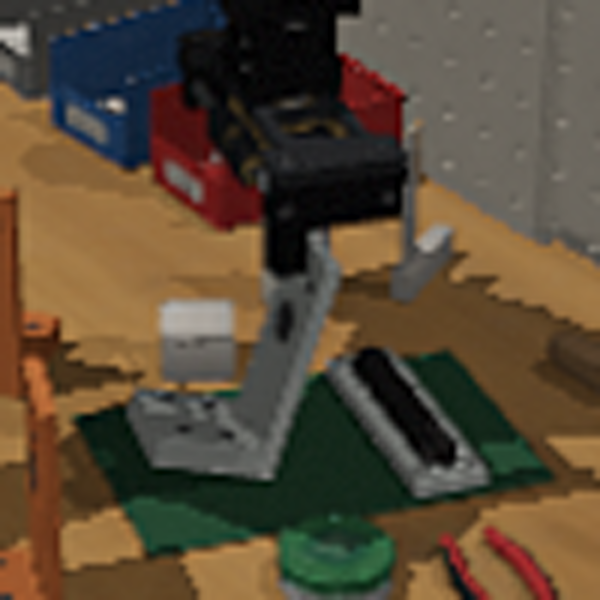

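Run:
```python
from ang import *
A=np.load("sceneX.npy");p=cv2.imread("pics/scene2.png")
for r0 in range(176,214,2): print(r0,[A[r0,c].round(0).astype(int).tolist()+[int(p[r0,c].mean())] for c in (293,295,297,299,301)])
A=np.load("sceneW.npy")
```

```text
176 [[-11, -29, 210, 31], [-20, -78, 234, 39], [-13, -79, 234, 52], [-8, -84, 235, 34], [-2, -83, 234, 40]]
178 [[-13, -38, 207, 46], [-24, -91, 234, 25], [-18, -92, 234, 35], [-11, -92, 232, 28], [-5, -94, 233, 28]]
180 [[-17, -50, 206, 70], [-24, -91, 227, 11], [-20, -99, 230, 22], [-13, -97, 228, 18], [-4, -91, 224, 16]]
182 [[1, 7, 169, 28], [-25, -95, 222, 7], [-17, -90, 218, 4], [-10, -89, 217, 4], [-4, -92, 217, 6]]
184 [[2, 9, 160, 25], [-24, -91, 213, 5], [-16, -87, 210, 24], [-8, -85, 207, 9], [-2, -86, 207, 5]]
186 [[1, 5, 154, 51], [-436, -1346, 887, 3], [-15, -86, 202, 21], [-9, -87, 201, 6], [-3, -89, 202, 4]]
188 [[59, 186, 48, 96], [-21, -83, 194, 0], [-17, -91, 198, 8], [-10, -89, 196, 6], [-2, -87, 193, 30]]
190 [[3, 11, 136, 91], [3, -9, 146, 2], [11, -8, 144, 6], [18, -7, 143, 7], [28, 1, 137, 57]]
192 [[-1, 0, 135, 94], [2, -14, 141, 1], [10, -9, 137, 4], [18, -7, 135, 0], [27, -3, 131, 46]]
194 [[58, 180, 25, 95], [6, -3, 127, 8], [10, -11, 130, 2], [18, -10, 129, 0], [-436, -1346, 887, 46]]
196 [[57, 177, 18, 103], [3, -11, 124, 93], [18, 12, 110, 47], [23, 6, 112, 76], [23, -15, 123, 63]]
198 [[58, 180, 7, 97], [16, 28, 94, 93], [17, 9, 103, 74], [19, -6, 111, 74], [21, -21, 119, 44]]
200 [[60, 187, -6, 85], [14, 23, 88, 81], [16, 6, 97, 36], [18, -9, 105, 70], [20, -24, 113, 71]]
202 [[54, 168, -4, 110], [12, 16, 84, 65], [12, -7, 97, 14], [15, -17, 102, 65], [20, -26, 106, 74]]
204 [[9, 29, 70, 94], [10, 8, 81, 59], [13, -4, 87, 15], [15, -17, 94, 66], [19, -28, 99, 98]]
206 [[8, 25, 64, 85], [8, 4, 76, 70], [12, -8, 81, 28], [15, -19, 87, 73], [18, -30, 93, 98]]
208 [[7, 22, 58, 75], [7, 1, 70, 76], [10, -11, 76, 74], [12, -29, 85, 78], [19, -30, 84, 100]]
210 [[2, 7, 59, 75], [8, 3, 60, 74], [-436, -1346, 887, 73], [11, -32, 79, 95], [19, -30, 77, 97]]
212 [[2, 6, 51, 75], [6, -3, 56, 74], [8, -20, 65, 70], [12, -29, 69, 102], [56, 77, 2, 81]]
```

Run:
```python
from ang import *
m=r.camera_model("scene");K=m["camera_matrix"];Rm=R.from_quat(m["orientation"]).as_matrix();C=m["position"]
def proj(P): c=Rm.T@(np.array(P)-C);c=K@c;return (c[:2]/c[2]).round(1)
t0=np.array([.5334,.0424,.2038]);t1=r.get_state()["tcp_pos"]
for t,o,s in((t0,(190,130),4),(t1,(250,150),6)):
    for dz in(-.011,0,.02,.04): 
        print(t.round(3),dz,[((proj(t+[0,0,dz]+a*bx)-o)*s).round(0).tolist() for a in(-.0095,.0095)])
```

```text
[0.533 0.042 0.204] -0.011 [[358.0, 197.0], [380.0, 194.0]]
[0.533 0.042 0.204] 0 [[358.0, 185.0], [380.0, 182.0]]
[0.533 0.042 0.204] 0.02 [[358.0, 163.0], [380.0, 160.0]]
[0.533 0.042 0.204] 0.04 [[358.0, 141.0], [380.0, 138.0]]
[0.584 0.025 0.106] -0.011 [[268.0, 316.0], [299.0, 311.0]]
[0.584 0.025 0.106] 0 [[269.0, 299.0], [300.0, 295.0]]
[0.584 0.025 0.106] 0.02 [[269.0, 269.0], [301.0, 264.0]]
[0.584 0.025 0.106] 0.04 [[269.0, 238.0], [301.0, 233.0]]
```

The crops and both camera clouds show the physical fingertips about 18 mm above the TCP, not 11 mm below it. The present tilt of 16.5° agrees with contact at a height of about 120 mm. I'll use this measured value and push on to about 25°, just short of balance.

arm_command(
  rows=[
    [0.3,0,0,0,0],
    [0.6,0,0,0,0],
    [0.9,0,0,0,0],
    [1.2,0,0,0,0],
    [1.5,0,0,0,0],
    [1.8,0,0,0,0],
    [2.0,0,0,0,0],
    [2.1,0,0,0,0],
    [2.1,0,0,0,0],
    [2.1,0,0,0,0],
  ],
)

```text
clock: 6.22
tcp_pos: [0.604, 0.0183, 0.1057]
eef_rot: [0.987, -0.158, 0.0, -0.0]
ft_force: [0.4, 0.5, -0.2]
grip_width: 0.0004
gripper_force: 0.0
```

```bash
cat >> ang.py <<'E'
def look():
    tcp()
    p,X,Y,Z,d=ang("wrist"); save("pics/wl_%d.png"%(r.get_state()["clock"]*100),p)
    v,u=np.mgrid[:420,:560]
    g=(d>0)&(abs(Y)<28)&(X>20)&(X<150)&(Z>40)&(Z<145)&(v<246)&(p.min(-1)>60)
    plane(X,Y,Z,g)
    k=g
    print("top back X,Z",np.percentile(X[k],99).round(1),"theta~",np.degrees(np.arcsin(min(1,np.percentile(X[k],99)/140))).round(1))
    p,X,Y,Z,d=ang("scene"); save("pics/sl_%d.png"%(r.get_state()["clock"]*100),p)
    dark=(d>0)&(p.max(-1)<30)&(abs(Y)<12)&(X>-30)&(X<80)&(Z>20)&(Z<190); print("finger low Z",np.percentile(Z[dark],[1,5]).round(0) if dark.any() else None)
    g=(d>0)&(abs(Y)<28)&(X>-15)&(X<130)&(Z>30)&(Z<135)&(p.min(-1)>45);plane(X,Y,Z,g)
E
python3 -c "
from ang import *
look()"
```

```text
t 6.225 TCP X,Y,Z 36.0 -0.5 102.7 tipZ 91.7 F [ 0.4  0.5 -0.2]
plane n [-0.74   0.007  0.673] c [ 53.4   0.3 126.4] 652 X [43.  56.6] Z [114.  129.7] deg 42.3 rms 0.46
top back X,Z 59.8 theta~ 25.3
finger low Z [20. 25.]
plane n [-0.895 -0.007  0.446] c [22.4 -3.  75.2] 117 X [ 0.6 48.8] Z [ 31.6 127.3] deg 26.5 rms 0.7
```

arm_command(
  rows=[
    [-0.28,0,0.6,0,0],
    [-0.56,0,1.2,0,0],
    [-0.84,0,1.8,0,0],
    [-1.12,0,2.4,0,0],
    [-1.4,0,3.0,0,0],
    [-1.68,0,3.6,0,0],
    [-1.96,0,4.2,0,0],
    [-1.96,0,4.2,0,0],
  ],
)

```text
clock: 7.32
tcp_pos: [0.5848, 0.0243, 0.063]
eef_rot: [0.987, -0.158, -0.001, 0.0]
ft_force: [-0.3, -0.5, 0.2]
grip_width: 0.0004
gripper_force: 0.0
```

```bash
python3 -c "
from ang import *
look()"
```

```text
t 7.325 TCP X,Y,Z 15.8 -0.8 60.0 tipZ 49.0 F [-0.3 -0.5  0.2]
plane n [-0.847  0.008  0.532] c [ 48.7   0.  117.2] 1602 X [31.1 56.8] Z [ 87.8 129.5] deg 32.1 rms 0.49
top back X,Z 60.9 theta~ 25.8
finger low Z [21. 23.]
plane n [-0.893 -0.028  0.449] c [16.6 -6.4 60.5] 94 X [ 0.7 40.8] Z [ 31.8 104.3] deg 26.7 rms 0.98
```

arm_command(
  rows=[
    [-0.29,0,0.6,0,0],
    [-0.58,0,1.2,0,0],
    [-0.87,0,1.8,0,0],
    [-1.16,0,2.4,0,0],
    [-1.45,0,3.0,0,0],
    [-1.74,0,3.6,0,0],
    [-1.9,0,3.9,0,0],
    [-1.9,0,3.9,0,0],
  ],
)

```text
clock: 8.43
tcp_pos: [0.5672, 0.0303, 0.0244]
eef_rot: [0.987, -0.158, -0.0, 0.0]
ft_force: [-1.0, 0.7, -0.0]
grip_width: 0.0004
gripper_force: 0.1
```

```bash
python3 -c "
from ang import *
look()
import glob
f=sorted(glob.glob('pics/sl_*.png'),key=lambda s:int(s[8:-4]))[-1]
p=cv2.imread(f);cv2.imwrite('pics/c3.png',cv2.resize(p[160:250,250:350],(660,594),interpolation=2))"
```

```text
t 8.425 TCP X,Y,Z -2.8 -0.5 21.4 tipZ 10.4 F [-1.   0.7 -0. ]
plane n [-0.849  0.009  0.529] c [ 4.860e+01 -1.000e-01  1.152e+02] 4579 X [32.9 57.7] Z [ 88.4 129. ] deg 31.9 rms 0.49
top back X,Z 62.3 theta~ 26.4
finger low Z [22. 46.]
plane n [ 0.865  0.122 -0.487] c [26.8 -7.4 76. ] 44 X [ 1.8 55.1] Z [ 32.5 125.4] deg 29.4 rms 0.91
```

View pics/c3.png

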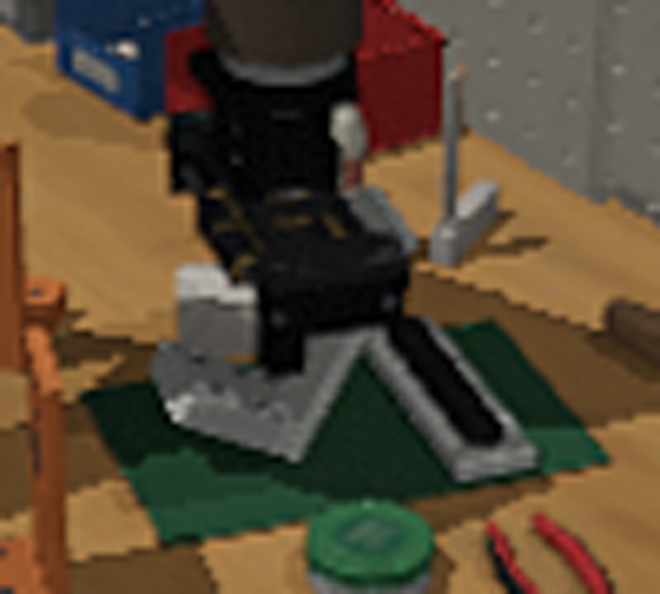

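Crop: the finger stands just above the foot in the inner corner (fingertip at crop (283,370)), with the bracket at about 26.4°. I'll lower a little further into the corner and compute the controlled-lowering path.

arm_command(
  rows=[
    [-0.2,0,0.35,0,0],
    [-0.35,0,0.7,0,0],
    [-0.35,0,0.7,0,0],
  ],
)

```text
clock: 8.9
tcp_pos: [0.5634, 0.0313, 0.0172]
eef_rot: [0.987, -0.158, -0.001, 0.0]
ft_force: [-0.3, -0.2, -0.3]
grip_width: 0.0003
gripper_force: 0.2
```

```bash
cat > path.py <<'E'
from ang import *
def table(slack=3,ths=range(28,80,3),off=18):
    s=r.get_state();t=(s["tcp_pos"]-H)*1000;x0,z0=t@bx,t[2]+off
    for th in ths:
        a=np.radians(th);c,S=np.cos(a),np.sin(a);q=10+19*c+slack
        x=-q*c+20*S+9.5;z=q*S+20*c
        print(th,"rel cm x %.2f z %.2f"%((x-x0)/10,-(z-z0)/10),"abs %.1f %.1f"%(x,z))
E
python3 -c "
from path import *
look();table()"
```

```text
t 8.9 TCP X,Y,Z -6.7 -0.8 14.2 tipZ 3.2 F [-0.3 -0.2 -0.3]
plane n [-0.849  0.009  0.528] c [ 4.850e+01 -1.000e-01  1.164e+02] 5546 X [33.3 57. ] Z [ 90.2 129.4] deg 31.9 rms 0.49
top back X,Z 61.6 theta~ 26.1
finger low Z [21. 36.]
plane n [-0.875 -0.019  0.484] c [33.9 -3.4 91.5] 39 X [ 3.2 53.4] Z [ 36.7 128.1] deg 29.0 rms 0.61
28 rel cm x -0.13 z 0.09 abs -7.4 31.6
31 rel cm x 0.08 z 0.03 abs -5.3 32.2
34 rel cm x 0.30 z -0.01 abs -3.2 32.7
37 rel cm x 0.52 z -0.04 abs -1.0 32.9
40 rel cm x 0.74 z -0.05 abs 1.2 33.0
43 rel cm x 0.96 z -0.04 abs 3.5 33.0
46 rel cm x 1.18 z -0.02 abs 5.7 32.7
49 rel cm x 1.40 z 0.02 abs 7.9 32.3
52 rel cm x 1.62 z 0.08 abs 10.1 31.8
55 rel cm x 1.83 z 0.15 abs 12.2 31.0
58 rel cm x 2.04 z 0.24 abs 14.2 30.2
61 rel cm x 2.24 z 0.34 abs 16.2 29.1
64 rel cm x 2.43 z 0.46 abs 18.1 27.9
67 rel cm x 2.61 z 0.59 abs 19.9 26.6
70 rel cm x 2.78 z 0.74 abs 21.6 25.2
73 rel cm x 2.93 z 0.90 abs 23.2 23.6
76 rel cm x 3.08 z 1.06 abs 24.6 21.9
79 rel cm x 3.21 z 1.24 abs 26.0 20.1
```

arm_command(
  rows=[
    [0.06,0,0.0,0,0],
    [0.12,0,0.0,0,0],
    [0.18,0,0,0,0],
    [0.24,0,0,0,0],
    [0.3,0,0,0,0],
    [0.36,0,0,0,0],
    [0.42,0,-0.02,0,0],
    [0.48,0,-0.02,0,0],
    [0.52,0,-0.02,0,0],
    [0.52,0,-0.02,0,0],
  ],
)

```text
clock: 10.25
tcp_pos: [0.5693, 0.0298, 0.0182]
eef_rot: [0.987, -0.158, 0.0, -0.0]
ft_force: [-0.4, 0.3, 4.4]
grip_width: 0.0
gripper_force: 1.6
```

```bash
python3 -c "
from path import *
look();table(ths=range(34,46,3))"
```

```text
t 10.25 TCP X,Y,Z -0.6 -0.4 15.2 tipZ 4.2 F [-0.4  0.3  4.4]
plane n [-0.757  0.007  0.653] c [63.  -0.1 90.9] 28782 X [23.8 82.2] Z [ 45.3 112.8] deg 40.8 rms 0.28
top back X,Z 88.5 theta~ 39.2
finger low Z [23. 38.]
plane n [ 0.749 -0.    -0.662] c [47.3 -7.9 73.9] 62 X [11.9 81.5] Z [ 32.3 111.3] deg 41.5 rms 0.92
34 rel cm x -0.24 z 0.04 abs -3.2 32.7
37 rel cm x -0.02 z 0.01 abs -1.0 32.9
40 rel cm x 0.20 z 0.00 abs 1.2 33.0
43 rel cm x 0.43 z 0.01 abs 3.5 33.0
```

Bracket at about 41°, and the foot is held by the finger (Fz ≈ 4.4 N). It is past balance and under control, so I continue slowly.

arm_command(
  rows=[
    [0.11,0,0.0,0,0],
    [0.22,0,0.0,0,0],
    [0.33,0,0,0,0],
    [0.44,0,0.02,0,0],
    [0.55,0,0.04,0,0],
    [0.66,0,0.06,0,0],
    [0.77,0,0.09,0,0],
    [0.88,0,0.12,0,0],
    [0.99,0,0.16,0,0],
    [0.99,0,0.16,0,0],
  ],
)

```text
clock: 11.6
tcp_pos: [0.5815, 0.0262, 0.0182]
eef_rot: [0.988, -0.158, 0.003, -0.0]
ft_force: [3.2, -4.2, 9.1]
grip_width: 0.0005
gripper_force: 4.0
```

```bash
python3 -c "
from path import *
look();table(ths=range(49,80,3))"
```

```text
t 11.6 TCP X,Y,Z 12.1 0.0 15.2 tipZ 4.2 F [ 3.2 -4.2  9.1]
plane n [-0.486  0.009  0.874] c [88.4 -0.1 62.1] 25320 X [ 51.3 115. ] Z [41.3 76.8] deg 60.9 rms 0.26
top back X,Z 118.8 theta~ 58.1
finger low Z [36. 40.]
plane n [-0.472 -0.004  0.882] c [73.6 -5.9 54.3] 124 X [ 32.  112.4] Z [32.2 75.4] deg 61.9 rms 1.25
49 rel cm x -0.42 z 0.09 abs 7.9 32.3
52 rel cm x -0.20 z 0.14 abs 10.1 31.8
55 rel cm x 0.01 z 0.22 abs 12.2 31.0
58 rel cm x 0.22 z 0.30 abs 14.2 30.2
61 rel cm x 0.42 z 0.41 abs 16.2 29.1
64 rel cm x 0.61 z 0.53 abs 18.1 27.9
67 rel cm x 0.79 z 0.66 abs 19.9 26.6
70 rel cm x 0.96 z 0.80 abs 21.6 25.2
73 rel cm x 1.12 z 0.96 abs 23.2 23.6
76 rel cm x 1.26 z 1.13 abs 24.6 21.9
79 rel cm x 1.39 z 1.31 abs 26.0 20.1
```

At about 61°. The forces suggest the finger is lightly wedged between plate and foot, so I'll ease upwards while advancing.

arm_command(
  rows=[
    [0,0,-0.1,0,0],
    [0.0,0,-0.2,0,0],
    [0.08,0,-0.25,0,0],
    [0.16,0,-0.25,0,0],
    [0.24,0,-0.25,0,0],
    [0.32,0,-0.25,0,0],
    [0.4,0,-0.25,0,0],
    [0.4,0,-0.25,0,0],
  ],
)

```text
clock: 12.7
tcp_pos: [0.5824, 0.0255, 0.0186]
eef_rot: [0.987, -0.158, 0.0, -0.0]
ft_force: [4.2, -1.3, 2.6]
grip_width: 0.0002
gripper_force: 2.1
```

```bash
python3 -c "
from path import *
look()"
```

```text
t 12.7 TCP X,Y,Z 13.2 -0.4 15.6 tipZ 4.6 F [ 4.2 -1.3  2.6]
plane n [-0.458  0.005  0.889] c [91.   0.  59.7] 24153 X [ 55.  117.4] Z [41.1 73.2] deg 62.7 rms 0.27
top back X,Z 120.9 theta~ 59.7
finger low Z [38. 42.]
plane n [-0.442 -0.     0.897] c [74.9 -5.  51.6] 141 X [ 30.8 114.9] Z [30.6 71.1] deg 63.8 rms 1.22
```

arm_command(
  rows=[
    [0.07,0,0,0,0],
    [0.14,0,0,0,0],
    [0.21,0,0,0,0],
    [0.28,0,0,0,0],
    [0.34,0,0,0,0],
    [0.39,0,0,0,0],
    [0.44,0,0,0,0],
    [0.44,0,0,0,0],
  ],
)

```text
clock: 13.8
tcp_pos: [0.5855, 0.0241, 0.0184]
eef_rot: [0.987, -0.158, -0.001, 0.0]
ft_force: [1.8, -0.8, -0.4]
grip_width: 0.0005
gripper_force: 0.6
```

```bash
python3 -c "
from path import *
look()"
```

```text
t 13.8 TCP X,Y,Z 16.6 -0.8 15.4 tipZ 4.4 F [ 1.8 -0.8 -0.4]
plane n [ 0.25   0.002 -0.968] c [113.7   0.2  43.8] 8911 X [ 99.  126.2] Z [40.2 47.4] deg 75.5 rms 0.27
top back X,Z 127.3 theta~ 65.4
finger low Z [29. 35.]
plane n [-0.08   0.087 -0.993] c [90.3 -2.9 40.8] 51 X [  3.4 121.5] Z [36.  48.1] deg 85.4 rms 1.71
```

The bracket is at about 75° and on the bar, with the force nearly gone. I withdraw forward a little, then straight up.

arm_command(
  rows=[
    [0.1,0,0,0,0],
    [0.2,0,0,0,0],
    [0.35,0,0,0,0],
    [0.35,0,-0.8,0,0],
    [0.35,0,-2,0,0],
    [0.35,0,-5,0,0],
    [0.35,0,-10,0,0],
    [0.35,0,-16,0,0],
    [0.35,0,-20,0,0],
    [0.35,0,-20,0,0],
  ],
)

```text
clock: 15.15
tcp_pos: [0.5919, 0.0234, 0.2244]
eef_rot: [0.987, -0.158, 0.005, -0.002]
ft_force: [-0.4, 0.3, -1.0]
grip_width: 0.0005
gripper_force: 0.0
```

arm_command(
  rows=[
    [-5,0,0,0,0],
    [-10,0,0,0,0],
    [-14,0,0,0,0],
    [-14,0,0,0,0],
  ],
)

```text
clock: 15.65
tcp_pos: [0.454, 0.0668, 0.2188]
eef_rot: [0.988, -0.157, -0.0, -0.0]
ft_force: [1.0, -0.2, -0.1]
grip_width: 0.0006
gripper_force: 0.0
```

```bash
python3 -c "
from path import *
tcp()
p,X,Y,Z,d=ang('wrist');g=(d>0)&(abs(Y)<25)&(X>30)&(X<130)&(Z>18)&(Z<60)&(p.min(-1)>60);plane(X,Y,Z,g)
q,X,Y,Z,d=ang('scene')
a=cv2.resize(p,(400,300));b=cv2.resize(q[150:250,240:373],(400,300),interpolation=2)
save('pics/fin.png',np.hstack([a,b]))"
```

```text
t 15.65 TCP X,Y,Z -121.7 -1.1 215.8 tipZ 204.8 F [ 1.  -0.2 -0.1]
plane n [-0.268 -0.005  0.964] c [40.9 -0.1 23.7] 1053 X [30.6 50.8] Z [20.4 26.8] deg 74.5 rms 0.28
```

View pics/fin.png

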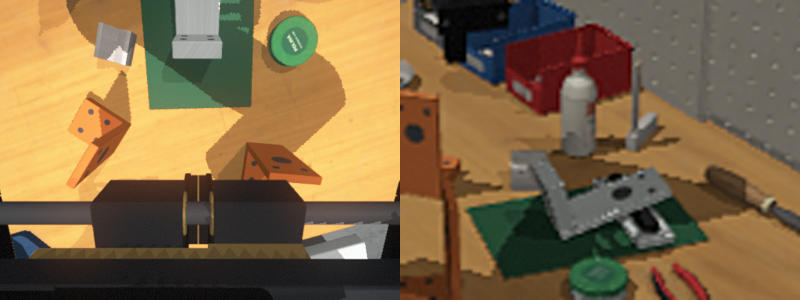

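The bracket lies with its back on the bar at 74.5° (1.30 rad), heel on the mat and foot up. The bystanders in view are undisturbed and the hand is clear.

```bash
python3 -c "
from rig import r
print(r.job_done())"
```

```text
the job is handed in; nothing more can be done
None
```

The bracket is tipped back and resting on the rubber bar at about 1.30 rad, heel on the mat and drilled foot in the air, lowered under fingertip control with the hand clear; job handed in at about 16 s, no verdict shown.

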